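# Load the tool arbors into a three-spindle head

## Task

Fit every tool arbor that stands in the wooden rack into the three-spindle head: for each one pull a blanking plug out of a spindle, put the plug in the grey tray, and seat the arbor in that spindle fully home, flange flat on the nose with its slots over the drive dogs; a spindle that gets no arbor keeps its plug. Only when all arbors are home and the pulled plugs are in the tray, swing the clamp lever fully over to its other side. Leave the other things on the bench where they are.

Things in the scene. Friction and masses are not known exactly. Their poses are not given: they have to be found in the camera images.
- head: Fixed grey three-spindle machine head lying nose-up on the bench, 110 x 310 mm, top plate 84 mm above the bench. Origin under its centre at bench height; the row of spindles runs along its y axis. The head may be turned up to 9 degrees.
- spindle1_mouth (a point): Centre of spindle 1's mouth on its nose face, 90 mm above the bench, z up. Nose 55 mm wide; bore 33 mm wide, narrowing 7:24 over 46 mm (0.6 mm radial clearance round an arbor shank). Two drive dogs stand on the face at +x and -x of this frame, 19.5 to 27.5 mm from the axis, 12 mm wide (y), 8 mm high. The spindle does not turn; each has its own angle, pitch 100 mm.
- spindle2_mouth (a point): Centre of spindle 2's mouth on its nose face, 90 mm above the bench, z up. Nose 55 mm wide; bore 33 mm wide, narrowing 7:24 over 46 mm (0.6 mm radial clearance round an arbor shank). Two drive dogs stand on the face at +x and -x of this frame, 19.5 to 27.5 mm from the axis, 12 mm wide (y), 8 mm high. The spindle does not turn; each has its own angle, pitch 100 mm.
- spindle3_mouth (a point): Centre of spindle 3's mouth on its nose face, 90 mm above the bench, z up. Nose 55 mm wide; bore 33 mm wide, narrowing 7:24 over 46 mm (0.6 mm radial clearance round an arbor shank). Two drive dogs stand on the face at +x and -x of this frame, 19.5 to 27.5 mm from the axis, 12 mm wide (y), 8 mm high. The spindle does not turn; each has its own angle, pitch 100 mm.
- plug1_grip (a point): Grip centre of the aluminium blanking plug in spindle 1: block 30 (x) x 22 (y) x 38 mm tall, pinched across its flats at +y and -y. In the spindle it is 24 mm above the mouth, over a collar 22 x 46 mm (long in y), 5 mm thick, lying on the face between the dogs. Sprung balls hold the tail: pull straight up, 10 to 15 N within the first 8 mm; then it is free.
- plug1_mid (a point): Middle of plug 1's length, 37.5 mm below its grip centre, z towards the grip. The plug is 113 mm long, 0.12 kg, its foot 94 mm below the grip centre: lift 75 mm to clear the mouth. Let go on its small foot it topples.
- plug2_grip (a point): Grip centre of the aluminium blanking plug in spindle 2: block 30 (x) x 22 (y) x 38 mm tall, pinched across its flats at +y and -y. In the spindle it is 24 mm above the mouth, over a collar 22 x 46 mm (long in y), 5 mm thick, lying on the face between the dogs. Sprung balls hold the tail: pull straight up, 10 to 15 N within the first 8 mm; then it is free.
- plug2_mid (a point): Middle of plug 2's length, 37.5 mm below its grip centre, z towards the grip. The plug is 113 mm long, 0.12 kg, its foot 94 mm below the grip centre: lift 75 mm to clear the mouth. Let go on its small foot it topples.
- plug3_grip (a point): Grip centre of the aluminium blanking plug in spindle 3: block 30 (x) x 22 (y) x 38 mm tall, pinched across its flats at +y and -y. In the spindle it is 24 mm above the mouth, over a collar 22 x 46 mm (long in y), 5 mm thick, lying on the face between the dogs. Sprung balls hold the tail: pull straight up, 10 to 15 N within the first 8 mm; then it is free.
- plug3_mid (a point): Middle of plug 3's length, 37.5 mm below its grip centre, z towards the grip. The plug is 113 mm long, 0.12 kg, its foot 94 mm below the grip centre: lift 75 mm to clear the mouth. Let go on its small foot it topples.
- arbor1_grip (a point): Centre of the wrench flats of arbor 1, in the rack (None if absent): dark block 30 (x) x 26 (y) x 36 mm tall, pinched across its flats at +y and -y. Flange underside 34 mm below, foot of the tapered shank 76 mm below, tool top 30 mm above. Two drive slots, 16 mm wide, at +x and -x in the flange (same after half a turn). Home: 34 mm above the mouth; on top of the dogs: 42 mm. 0.3 to 0.5 kg.
- arbor2_grip (a point): Centre of the wrench flats of arbor 2, in the rack (None if absent): dark block 30 (x) x 26 (y) x 36 mm tall, pinched across its flats at +y and -y. Flange underside 34 mm below, foot of the tapered shank 76 mm below, tool top 30 mm above. Two drive slots, 16 mm wide, at +x and -x in the flange (same after half a turn). Home: 34 mm above the mouth; on top of the dogs: 42 mm. 0.3 to 0.5 kg.
- arbor3_grip (a point): Centre of the wrench flats of arbor 3, in the rack (None if absent): dark block 30 (x) x 26 (y) x 36 mm tall, pinched across its flats at +y and -y. Flange underside 34 mm below, foot of the tapered shank 76 mm below, tool top 30 mm above. Two drive slots, 16 mm wide, at +x and -x in the flange (same after half a turn). Home: 34 mm above the mouth; on top of the dogs: 42 mm. 0.3 to 0.5 kg.
- rack: Fixed wooden rack, 275 x 85 mm, top 70 mm above the bench, three 38 mm holes in a row along its x, 90 mm apart. Origin under its centre at bench height. Each arbor stands upright, its 52 mm wide, 12 mm thick flange on the top, turned at any angle; any arbor fits any spindle. Rack and tray stand either side of the head and may change sides.
- tray: Loose grey open tray for pulled plugs, 200 (x) x 160 mm (y), walls 75 mm high, walls and floor 4 mm thick, 0.7 kg. Two partitions make three bays side by side along its x, centres at x = -65, 0 and +65 mm; each takes a plug, leaning. Origin under its centre.
- lever (a joint): Clamp lever on a grey block in front of the head (on the robot's side), 22 mm pivot height, 80 mm long, steel rod with a black ball 26 mm wide. 0: open, leaning 0.5 rad towards the head's -y; 1.0: clamped, leaning 0.5 rad towards the head's +y, its stop. A light push (about 1 N) swings it and it stays where it is left.
- lever_tip (a point): Centre of the lever's ball.
- casting: Bystander, to be left where it is: grey flanged spool casting, 100 mm wide, 75 mm tall.
- oil: Bystander, to be left where it is: grey oil bottle, 130 mm tall.
- bushing: Bystander, to be left where it is: brass bushing 32 mm wide, 22 mm tall.
- stub: Bystander, to be left where it is: steel bar stub 28 mm wide, 24 mm tall.
Mind the look-alikes: they are no part of the job. Leave any pink, red or turquoise look-alike of the part that bears plug3_grip alone.

How it is judged (in metres and radians):
On the way, in this order (a step that is already met when the one before it is completed fails the run):
1. every arbor is home in a spindle, each plug whose spindle is in use lies in the tray, the other plugs are still in their spindles, and the clamp lever is still open (((horizontal distance between arbor1_grip and spindle1_mouth below 0.005 m and z of arbor1_grip in the frame of spindle1_mouth below 0.037 m and angle between the x axis of arbor1_grip and the x axis of spindle1_mouth, either way round below 0.15 rad) or (horizontal distance between arbor1_grip and spindle2_mouth below 0.005 m and z of arbor1_grip in the frame of spindle2_mouth below 0.037 m and angle between the x axis of arbor1_grip and the x axis of spindle2_mouth, either way round below 0.15 rad) or (horizontal distance between arbor1_grip and spindle3_mouth below 0.005 m and z of arbor1_grip in the frame of spindle3_mouth below 0.037 m and angle between the x axis of arbor1_grip and the x axis of spindle3_mouth, either way round below 0.15 rad)) and ((horizontal distance between arbor2_grip and spindle1_mouth below 0.005 m and z of arbor2_grip in the frame of spindle1_mouth below 0.037 m and angle between the x axis of arbor2_grip and the x axis of spindle1_mouth, either way round below 0.15 rad) or (horizontal distance between arbor2_grip and spindle2_mouth below 0.005 m and z of arbor2_grip in the frame of spindle2_mouth below 0.037 m and angle between the x axis of arbor2_grip and the x axis of spindle2_mouth, either way round below 0.15 rad) or (horizontal distance between arbor2_grip and spindle3_mouth below 0.005 m and z of arbor2_grip in the frame of spindle3_mouth below 0.037 m and angle between the x axis of arbor2_grip and the x axis of spindle3_mouth, either way round below 0.15 rad)) and ((horizontal distance between arbor3_grip and spindle1_mouth below 0.005 m and z of arbor3_grip in the frame of spindle1_mouth below 0.037 m and angle between the x axis of arbor3_grip and the x axis of spindle1_mouth, either way round below 0.15 rad) or (horizontal distance between arbor3_grip and spindle2_mouth below 0.005 m and z of arbor3_grip in the frame of spindle2_mouth below 0.037 m and angle between the x axis of arbor3_grip and the x axis of spindle2_mouth, either way round below 0.15 rad) or (horizontal distance between arbor3_grip and spindle3_mouth below 0.005 m and z of arbor3_grip in the frame of spindle3_mouth below 0.037 m and angle between the x axis of arbor3_grip and the x axis of spindle3_mouth, either way round below 0.15 rad)) and ((horizontal distance between plug1_mid and spindle1_mouth below 0.006 m and z of plug1_mid in the frame of spindle1_mouth below -0.0095 m and angle between plug1_mid's own z axis and vertical below 0.1 rad) or ((x of plug1_mid in the frame of tray between -0.098 and 0.098 m and y of plug1_mid in the frame of tray between -0.078 and 0.078 m and z of plug1_mid in the frame of tray between 0 and 0.085 m) and distance between any of arbor1_grip, arbor2_grip, arbor3_grip and spindle1_mouth below 0.04 m)) and ((horizontal distance between plug2_mid and spindle2_mouth below 0.006 m and z of plug2_mid in the frame of spindle2_mouth below -0.0095 m and angle between plug2_mid's own z axis and vertical below 0.1 rad) or ((x of plug2_mid in the frame of tray between -0.098 and 0.098 m and y of plug2_mid in the frame of tray between -0.078 and 0.078 m and z of plug2_mid in the frame of tray between 0 and 0.085 m) and distance between any of arbor1_grip, arbor2_grip, arbor3_grip and spindle2_mouth below 0.04 m)) and ((horizontal distance between plug3_mid and spindle3_mouth below 0.006 m and z of plug3_mid in the frame of spindle3_mouth below -0.0095 m and angle between plug3_mid's own z axis and vertical below 0.1 rad) or ((x of plug3_mid in the frame of tray between -0.098 and 0.098 m and y of plug3_mid in the frame of tray between -0.078 and 0.078 m and z of plug3_mid in the frame of tray between 0 and 0.085 m) and distance between any of arbor1_grip, arbor2_grip, arbor3_grip and spindle3_mouth below 0.04 m)) and value of joint lever below 0.3 rad), for 0.2 s.
2. the clamp lever is swung over (value of joint lever above 0.8 rad), for 0.2 s.
At the end, for the whole second after the job is handed in: Arbors present: each in a spindle, on axis within 5 mm, grip centre under 37 mm above the mouth, slots to dogs < 0.15 rad. Plugs: inside the tray if an arbor took the spindle, else still in it (within 4 mm of fully down). Lever beyond 0.8 rad. All at rest (((horizontal distance between arbor1_grip and spindle1_mouth below 0.005 m and z of arbor1_grip in the frame of spindle1_mouth below 0.037 m and angle between the x axis of arbor1_grip and the x axis of spindle1_mouth, either way round below 0.15 rad) or (horizontal distance between arbor1_grip and spindle2_mouth below 0.005 m and z of arbor1_grip in the frame of spindle2_mouth below 0.037 m and angle between the x axis of arbor1_grip and the x axis of spindle2_mouth, either way round below 0.15 rad) or (horizontal distance between arbor1_grip and spindle3_mouth below 0.005 m and z of arbor1_grip in the frame of spindle3_mouth below 0.037 m and angle between the x axis of arbor1_grip and the x axis of spindle3_mouth, either way round below 0.15 rad)) and ((horizontal distance between arbor2_grip and spindle1_mouth below 0.005 m and z of arbor2_grip in the frame of spindle1_mouth below 0.037 m and angle between the x axis of arbor2_grip and the x axis of spindle1_mouth, either way round below 0.15 rad) or (horizontal distance between arbor2_grip and spindle2_mouth below 0.005 m and z of arbor2_grip in the frame of spindle2_mouth below 0.037 m and angle between the x axis of arbor2_grip and the x axis of spindle2_mouth, either way round below 0.15 rad) or (horizontal distance between arbor2_grip and spindle3_mouth below 0.005 m and z of arbor2_grip in the frame of spindle3_mouth below 0.037 m and angle between the x axis of arbor2_grip and the x axis of spindle3_mouth, either way round below 0.15 rad)) and ((horizontal distance between arbor3_grip and spindle1_mouth below 0.005 m and z of arbor3_grip in the frame of spindle1_mouth below 0.037 m and angle between the x axis of arbor3_grip and the x axis of spindle1_mouth, either way round below 0.15 rad) or (horizontal distance between arbor3_grip and spindle2_mouth below 0.005 m and z of arbor3_grip in the frame of spindle2_mouth below 0.037 m and angle between the x axis of arbor3_grip and the x axis of spindle2_mouth, either way round below 0.15 rad) or (horizontal distance between arbor3_grip and spindle3_mouth below 0.005 m and z of arbor3_grip in the frame of spindle3_mouth below 0.037 m and angle between the x axis of arbor3_grip and the x axis of spindle3_mouth, either way round below 0.15 rad)) and ((horizontal distance between plug1_mid and spindle1_mouth below 0.006 m and z of plug1_mid in the frame of spindle1_mouth below -0.0095 m and angle between plug1_mid's own z axis and vertical below 0.1 rad) or ((x of plug1_mid in the frame of tray between -0.098 and 0.098 m and y of plug1_mid in the frame of tray between -0.078 and 0.078 m and z of plug1_mid in the frame of tray between 0 and 0.085 m) and distance between any of arbor1_grip, arbor2_grip, arbor3_grip and spindle1_mouth below 0.04 m)) and ((horizontal distance between plug2_mid and spindle2_mouth below 0.006 m and z of plug2_mid in the frame of spindle2_mouth below -0.0095 m and angle between plug2_mid's own z axis and vertical below 0.1 rad) or ((x of plug2_mid in the frame of tray between -0.098 and 0.098 m and y of plug2_mid in the frame of tray between -0.078 and 0.078 m and z of plug2_mid in the frame of tray between 0 and 0.085 m) and distance between any of arbor1_grip, arbor2_grip, arbor3_grip and spindle2_mouth below 0.04 m)) and ((horizontal distance between plug3_mid and spindle3_mouth below 0.006 m and z of plug3_mid in the frame of spindle3_mouth below -0.0095 m and angle between plug3_mid's own z axis and vertical below 0.1 rad) or ((x of plug3_mid in the frame of tray between -0.098 and 0.098 m and y of plug3_mid in the frame of tray between -0.078 and 0.078 m and z of plug3_mid in the frame of tray between 0 and 0.085 m) and distance between any of arbor1_grip, arbor2_grip, arbor3_grip and spindle3_mouth below 0.04 m)) and value of joint lever above 0.8 rad and linear speed of each of arbor1, arbor2, arbor3, plug1, plug2, plug3 below 0.02 m/s); the robot touches nothing.
It fails at once if a bystander is moved more than 5 cm (distance of any of casting, oil, bushing, stub from where it was at the start of the episode above 0.05 m).
Of arbor1, arbor2, arbor3 only 2 to 3 are there at a start; the rules pass over those that are not, and their reading is None.
At some moment in a run one of tray may be knocked a few centimetres aside while the robot is not near it.
It also fails if it takes over 210 s, if anything falls off the work surface, if the arm or the gripper's body presses on something with over 40 N, if the wrist force passes 120 N, or if a joint passes its speed limit or range.

## Robot

A 7-joint arm with a two-finger parallel gripper is mounted at the origin on the work surface. World frame = base frame: x ahead of the robot, y to its left, z up, the work surface at z = 0. Lengths are in mm, angles in rad, forces in N, time in s.
With the tool pointing down it reaches from about 350 to 900 mm from the base axis. Payload 19.9 kg.
Tool frame: the origin (TCP) lies between the finger pads; the fingertips stand 14 mm ahead of it and the grasp point (between the pads) lies 5 mm behind it; z points along the fingers, y is the line along which they close (so a half turn about z gives the same grasp; the last joint's range is limited). The gripper opens to 94 mm and grips with 3 to 60 N. Pads are 16 mm wide; open, the fingers measure 119 mm over their backs; the gripper's body (75 mm by 177 mm) begins 78 mm behind the grasp point.
Start: joints at [1.113, 0.417, -0.01, 1.614, 0.005, 1.111, -0.053], TCP at [253.015, -571.475, 219.425] pointing down, gripper open.
Joint ranges: [-2.81, 2.81], [-0.39, 2.02], [-1.27, 1.25], [0.06, 2.57], [-1.19, 4.33], [0.19, 2], [-2.82, 2.82]. Speed limits (rad/s): [1.89, 1.89, 2.39, 2.39, 3.01, 3.01, 3.01].

## Interface

Orientations are given as a rotation vector (axis times angle).
In Python, from cell import arm gives the robot as it stands. Calls block until the motion is done:
- arm.reach(position, orientation): joint-space move of the TCP to a pose.
- arm.movel(position, rot=None, feed=150, force_limit=None): straight line of the TCP; rot=None keeps the orientation; feed is the mean speed in mm/s. With force_limit (N) it stops when the force on the tool has changed by that much, and returns True; else False.
- arm.movej(angles): joint-space move.
- arm.grip(opening, grip_force=None): finger opening in mm; grip_force is the grip in N (None keeps the last); returns when the fingers have stopped.
- arm.dwell(seconds).
- arm.ik(position, orientation): joint angles nearest the present ones, or None.
- arm.get_state(): the state.
- arm.camera(name): name is "side" or "top"; returns the picture (480x640x3 uint8, red, green, blue); there is no depth.
- arm.camera_info(name): a dict with "fx", "fy", "cx", "cy" (pixels), "k1" (the pictures are not rectified: a ray, as slopes to the right and down, at radius r is drawn at 1 + k1 r^2 times it, then the intrinsics apply), "eye" and "orientation" of the camera in the world. Camera axes: x right, y up, looking along -z (the intrinsics and any distortion apply to the point x, -y, -z); pixel columns grow to the right and rows downward; lengths in mm; the calibration is good to about 2 mm. A picture is of the moment at which its call begins. camera_info takes no time and is no camera call.
A pose or a line that the arm cannot do raises arm.IKError and nothing moves.
- arm.job_done(): hands the job in; it is judged then, once.
The state is a dict: "t": time; "joint_positions": joint angles; "qd": joint speeds; "joint_torque": joint torques, N m; "tool_pos": TCP position; "ee_rot": TCP orientation; "contact_force": force on the tool from outside, world axes, zero at the start; "wrist_torque": the same for the moment, N m; "opening": finger opening in mm; "grip_force": force on a finger pad.
Only numpy, scipy, OpenCV 4.12 (cv2) and the standard library are available. Lean on these libraries where they do the work, as an engineer would, in place of code of your own. Each camera call takes 0.05 s, during which the arm holds its last target. There are 200 camera calls.

## Working session

There is one attempt and no reset: what is moved stays moved. The work goes in short steps, each a Python script; the robot and the scene stay as the last script left them, time stands still between calls to the robot, and variables do not carry over. Pictures are saved under pics/ and viewed, at most 14 in all, crops included, and the job is handed in when it is done.

```bash
ls; mkdir -p pics
python3 - <<'E'
from cell import arm
import cv2
for n in("side","top"):
    i=arm.camera_info(n);print(n,i)
    cv2.imwrite(f"pics/{n}0.png",arm.camera(n)[:,:,::-1])
s=arm.get_state();print(s["t"],s["ee_rot"],s["tool_pos"],s["opening"])
E
```

```text
pics
side {'fx': 468.87870367777845, 'fy': 468.87870367777845, 'cx': 320.7403184418887, 'cy': 234.3388051966374, 'k1': -0.12602219981866783, 'eye': array([174.42454789, 618.51836159, 647.97481742]), 'orientation': array([ 0.3308165 , -1.19089763, -2.32082849])}
top {'fx': 501.85510717536926, 'fy': 501.85510717536926, 'cx': 314.97103835717326, 'cy': 234.66910434761039, 'k1': -0.019453316778185407, 'eye': array([ 537.98894922,   20.68018534, 1111.95274337]), 'orientation': array([ 0.02983599, -0.03982159, -1.56634862])}
0.1 [-3.07257797e+00 -6.49805817e-01  4.55045276e-04] [ 252.90451882 -571.2014225   218.90269912] 94.23850856635968
```

View pics/top0.png

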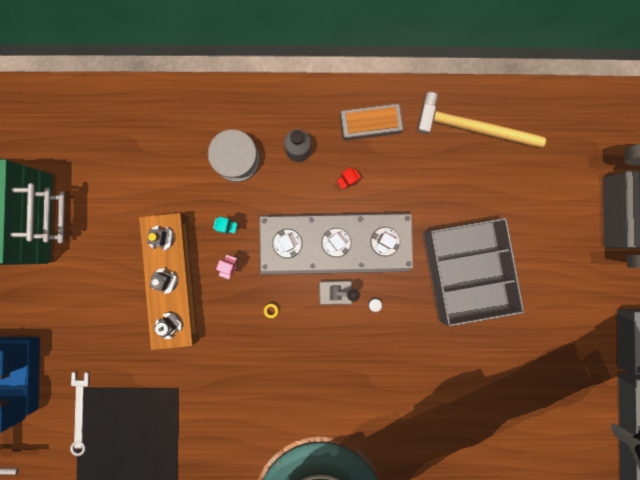

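View pics/side0.png

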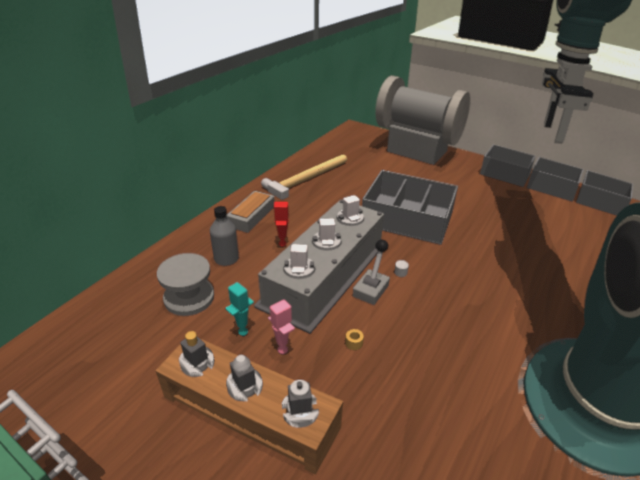

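The top view shows three arbors in the rack on the left, at about (158,237), (162,281) and (168,326). The plugs are at (288,242), (337,242) and (386,241). The tray is at (475,271) and the lever ball at (353,295), leaning towards −y. Next I'll look at enlarged crops.

Run:
```python
import cv2,numpy as np
im=cv2.imread("pics/top0.png")
a=cv2.resize(im[205:280,255:420],None,fx=4.8,fy=4.8,interpolation=cv2.INTER_CUBIC)
cv2.imwrite("pics/c_head.png",a)
b=cv2.resize(im[210:350,135:245],None,fx=4.2,fy=4.2,interpolation=cv2.INTER_CUBIC)
cv2.imwrite("pics/c_rack.png",b)
```

```text
(no output)
```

View pics/c_head.png

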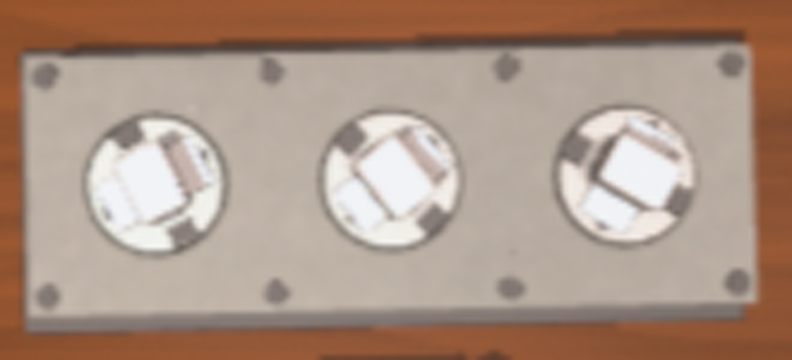

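View pics/c_rack.png

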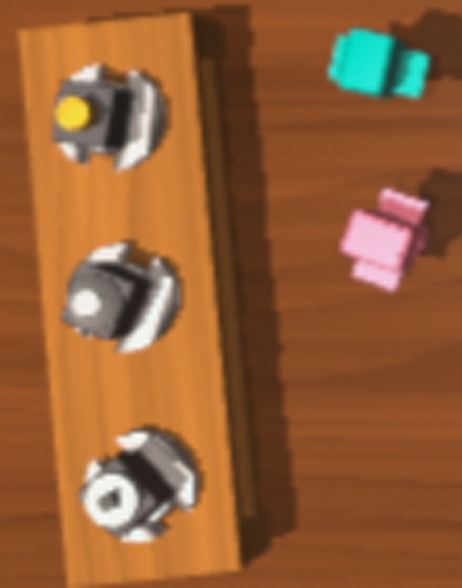

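The head crop shows the noses centred at (156,183), (391,179) and (626,175), with the dark dogs visible. In the rack crop the arbor blocks are at roughly (95,115), (105,300) and (130,490). I'll compute poses and check them with wireframe overlays on both cameras.

```bash
cat > h.py <<'E'
from cell import arm
import numpy as np, cv2
from scipy.spatial.transform import Rotation as R
from scipy.optimize import least_squares
def proj(n,P):
    i=arm.camera_info(n);P=np.atleast_2d(P).astype(float)
    c=(P-i["eye"])@R.from_rotvec(i["orientation"]).as_matrix()
    s=np.c_[c[:,0],-c[:,1]]/-c[:,2:]
    s=s*(1+i["k1"]*(s**2).sum(1,keepdims=True))
    return np.c_[s[:,0]*i["fx"]+i["cx"],s[:,1]*i["fy"]+i["cy"]]
def unproj(n,px,z):
    return least_squares(lambda p:(proj(n,[p[0],p[1],z])-px).ravel(),[500,0]).x
def local(c,yaw,pts):
    pts=np.atleast_2d(pts).astype(float);a=np.cos(yaw);b=np.sin(yaw)
    return np.c_[c[0]+a*pts[:,0]-b*pts[:,1],c[1]+b*pts[:,0]+a*pts[:,1],pts[:,2]]
def rect(w,h,z,cx=0,cy=0):
    return [[cx+sx*w/2,cy+sy*h/2,z] for sx,sy in((-1,-1),(1,-1),(1,1),(-1,1))]
def circ(r,z): return [[r*np.cos(t),r*np.sin(t),z] for t in np.linspace(0,2*np.pi,33)[:-1]]
def overlay(n,im,items,box,s):
    x0,y0,x1,y1=box
    o=cv2.resize(im[y0:y1,x0:x1],None,fx=s,fy=s,interpolation=cv2.INTER_CUBIC)
    for P,col in items:
        q=(proj(n,P)-[x0,y0]+.5)*s
        cv2.polylines(o,[np.int32(np.round(q*8))],True,col,1,cv2.LINE_AA,3)
    return o
E
cat > p1.py <<'E'
from h import *
hp=lambda x,y:np.array([(x+.5)/4.8-.5+255,(y+.5)/4.8-.5+205])
rp=lambda x,y:np.array([(x+.5)/4.2-.5+135,(y+.5)/4.2-.5+210])
N=np.array([unproj("top",hp(*p),90) for p in((156,183),(391,179),(626,175))])
d=[]
for a,b in(((127,135),(184,233)),((350,136),(433,219)),((575,148),(680,199))):
    A,B=unproj("top",hp(*a),98),unproj("top",hp(*b),98);v=A-B
    d.append(np.arctan2(v[1],v[0]));print("dogmid",(A+B)/2,"len",np.linalg.norm(v),"yaw",d[-1])
print(N.round(1),np.diff(N,axis=0))
hc=np.array([unproj("top",hp(*p),84) for p in((24,53),(748,43),(756,302),(27,318))]);print("headcorners",hc.round(1),hc.mean(0))
rc=np.array([unproj("top",rp(*p),70) for p in((20,30),(190,12),(240,570),(68,586))]);print("rack",rc.round(1),rc.mean(0))
u=(rc[0]+rc[1]-rc[2]-rc[3]);print("racklen",np.linalg.norm(u)/2);u/=np.linalg.norm(u)
A=[rc.mean(0)+k*90*u for k in(1,0,-1)];print("arbor",np.round(A,1),"rackyaw",np.arctan2(u[1],u[0]))
E
python3 p1.py
```

```text
dogmid [566.07503201  70.77611791] len 47.77245403442831 yaw 0.5324869954349664
dogmid [569.22476772 -28.58039154] len 49.41102892832453 yaw 0.7885691230041915
dogmid [ 571.31840223 -128.13899515] len 49.17082527877671 yaw 1.1220867872071094
[[ 566.7   71. ]
 [ 568.8  -28.8]
 [ 570.9 -128.7]] [[  2.1179804  -99.71965252]
 [  2.11623684 -99.90773334]]
headcorners [[ 622.2  128.1]
 [ 628.  -182.1]
 [ 517.1 -185. ]
 [ 509.2  125.8]] [569.12965215 -28.32263965]
rack [[620.  379.9]
 [629.3 295.6]
 [355.1 266.9]
 [346.8 351.3]] [487.7999472  323.42831512]
racklen 275.2036138212736
arbor [[577.3 332.8]
 [487.8 323.4]
 [398.3 314.1]] rackyaw 0.10417346796646607
```

```bash
cat > p2.py <<'E'
from h import *
import sys
S=[(566.5,71.1,.53),(568.9,-28.7,.79),(571.2,-128.5,1.12)]
A=eval(sys.argv[1]);out=sys.argv[2]
ims={n:cv2.imread(f"pics/{n}0.png") for n in("top","side")}
rows=[]
for n in("top","side"):
    r=[]
    for x,y,w in A:
        it=[]
        for z,c in((122,(0,255,255)),(86,(0,255,0))): it.append((local((x,y),w,rect(30,26,z)),c))
        it.append((local((x,y),w,circ(26,82)),(255,0,255)))
        for s in(-1,1): it.append((local((x,y),w,rect(8,16,82,s*22)),(255,128,0)))
        c=proj(n,[[x,y,100]])[0].astype(int)
        r.append(overlay(n,ims[n],it,(c[0]-26,c[1]-29,c[0]+26,c[1]+29),5))
    rows.append(np.hstack(r))
if len(sys.argv)>3:
    rows=[]
    for n in("top","side"):
        r=[]
        for x,y,w in S:
            it=[(local((x,y),w,circ(27.5,90)),(255,0,255)),(local((x,y),w,rect(30,22,133)),(0,255,255)),(local((x,y),w,rect(22,46,95)),(0,255,0))]
            for s in(-1,1): it.append((local((x,y),w,rect(8,12,98,s*23.5)),(255,128,0)))
            c=proj(n,[[x,y,100]])[0].astype(int)
            r.append(overlay(n,ims[n],it,(c[0]-26,c[1]-29,c[0]+26,c[1]+29),5))
        rows.append(np.hstack(r))
cv2.imwrite(out,np.vstack(rows))
E
python3 p2.py "[(577.3,332.8,-.15),(487.8,323.4,-.41),(398.3,314.1,-.5)]" pics/o1.png; python3 p2.py "[]" pics/o2.png h
```

```text
Traceback (most recent call last):
  File "p2.py", line 16, in <module>
    rows.append(np.hstack(r))
                ~~~~~~~~~^^^
ValueError: need at least one array to concatenate
```

View pics/o1.png

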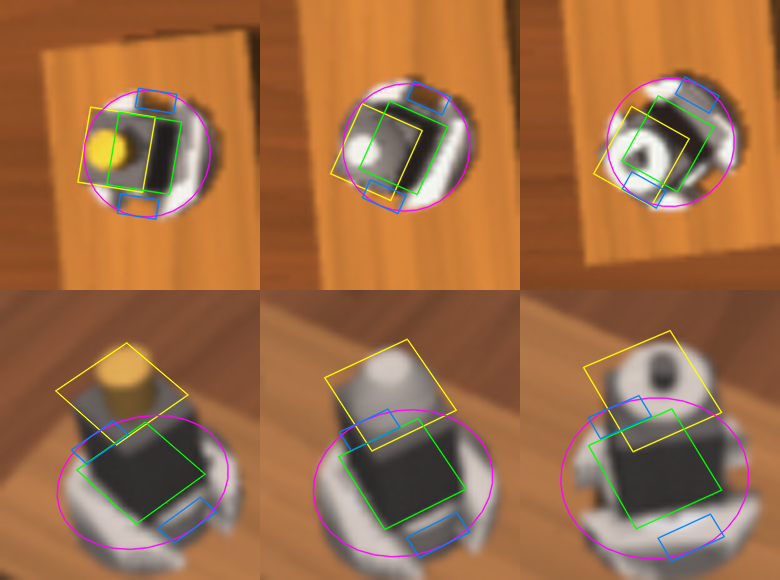

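In the overlay the top view is right to within about 1 px. The side view's drawn flanges sit about 3 px too high and left of the real ones. Slots match for arbors 1 and 2, and arbor 3 needs a different yaw of about +0.8 off. Next I'll check the head.

```bash
sed -i 's/^    rows.append(np.hstack(r))/    if r: rows.append(np.hstack(r))/' p2.py; python3 p2.py "[]" pics/o2.png h
```

```text
(no output)
```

View pics/o2.png

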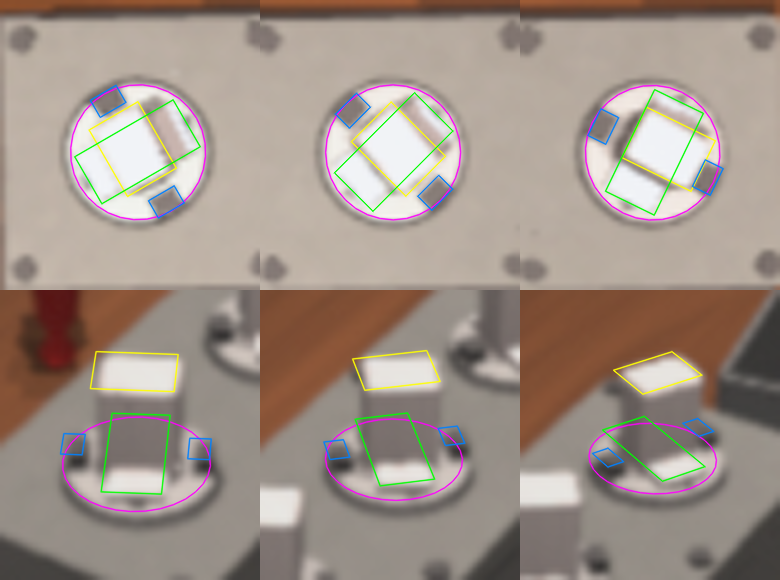

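The head overlay fits the top view to about 1 px. The side view has a constant offset of about (+1.2,+2) px. Now I'll try yaw candidates for arbor 3.

```bash
python3 p2.py "[(398.3,313.3,.6),(398.3,313.3,.72),(398.3,313.3,.84)]" pics/o3.png
python3 - <<'E'
from h import *
# reach tests: tool down with tool y axis at angle psi (closing dir)
def rot(psi): # tool x=(sin?): z down, y=(cos psi, sin psi)
    y=np.array([np.cos(psi),np.sin(psi),0]);z=np.array([0,0,-1.]);x=np.cross(y,z)
    return R.from_matrix(np.c_[x,y,z]).as_rotvec()
s=arm.get_state();print(R.from_rotvec(s["ee_rot"]).as_matrix().round(2))
for nm,x,y,w,z in (("p1",566.5,71.1,.53,114),("p2",568.9,-28.7,.79,114),("p3",571.2,-128.5,1.12,114),("a1",577.3,332,-.15,104),("a2",487.8,322.6,-.41,104),("a3",398.3,313.3,.72,104)):
  for k in(1,-1):
    for dz in(0,100,200):
        q=arm.ik([x,y,z+dz],rot(w+k*np.pi/2));print(nm,k,dz,None if q is None else np.round(q,2))
E
```

```text
[[ 0.91  0.4  -0.  ]
 [ 0.4  -0.91  0.  ]
 [-0.   -0.   -1.  ]]
p1 1 0 [ 0.61  0.71 -1.09  1.82  0.72  1.07  1.35]
p1 1 100 [ 0.62  0.55 -1.08  1.73  0.52  1.18  1.5 ]
p1 1 200 [ 0.63  0.43 -1.08  1.61  0.39  1.34  1.6 ]
p1 -1 0 [ 0.23  0.5  -0.52  1.83  0.31  0.9  -1.48]
p1 -1 100 [ 0.3   0.38 -0.6   1.74  0.24  1.09 -1.42]
p1 -1 200 [ 0.33  0.3  -0.64  1.61  0.19  1.29 -1.38]
p2 1 0 [ 0.78  0.71 -1.09  1.82  0.72  1.07  1.78]
p2 1 100 [ 0.8   0.54 -1.08  1.74  0.52  1.18  1.93]
p2 1 200 [ 0.81  0.42 -1.08  1.61  0.38  1.34  2.04]
p2 -1 0 [ 0.38  0.49 -0.49  1.83  0.29  0.89 -1.02]
p2 -1 100 [ 0.4   0.37 -0.51  1.75  0.2   1.08 -0.95]
p2 -1 200 [ 0.41  0.28 -0.51  1.62  0.14  1.28 -0.9 ]
p3 1 0 [ 0.94  0.74 -1.09  1.78  0.74  1.09  2.28]
p3 1 100 [ 0.95  0.58 -1.08  1.7   0.54  1.2   2.42]
p3 1 200 [ 0.96  0.46 -1.08  1.57  0.42  1.36  2.52]
p3 -1 0 [ 0.5   0.5  -0.43  1.79  0.26  0.9  -0.5 ]
p3 -1 100 [ 0.5   0.38 -0.42  1.71  0.17  1.09 -0.43]
p3 -1 200 [ 0.5   0.3  -0.42  1.58  0.13  1.28 -0.39]
a1 1 0 [ 0.12  0.9  -1.1   1.57  0.84  1.21  0.27]
a1 1 100 [ 0.1   0.74 -1.06  1.49 
[... 165 characters left out ...]
 1.22 -2.63]
a1 -1 200 [ 0.02  0.58 -0.92  1.37  0.46  1.41 -2.61]
a2 1 0 [ 0.09  0.72 -1.02  1.79  0.7   1.05 -0.03]
a2 1 100 [ 0.1   0.55 -1.    1.71  0.5   1.16  0.12]
a2 1 200 [ 0.23  0.55 -1.24  1.58  0.52  1.39  0.1 ]
a2 -1 0 [-1.04  0.53  0.53  1.83 -0.34  0.87 -2.33]
a2 -1 100 [-1.18  0.44  0.72  1.75 -0.32  1.07 -2.34]
a2 -1 200 [-1.19  0.33  0.72  1.63 -0.23  1.26 -2.42]
a3 1 0 [ 0.12  0.61 -1.08  1.98  0.67  0.96  0.99]
a3 1 100 [ 0.15  0.41 -1.08  1.89  0.41  1.08  1.2 ]
a3 1 200 [ 0.2   0.27 -1.08  1.77  0.25  1.26  1.34]
a3 -1 0 [-0.17  0.44 -0.68  1.99  0.37  0.84 -1.9 ]
a3 -1 100 [-0.09  0.3  -0.75  1.9   0.24  1.03 -1.79]
a3 -1 200 [-0.39  0.15 -0.37  1.78  0.06  1.22 -1.63]
```

View pics/o3.png

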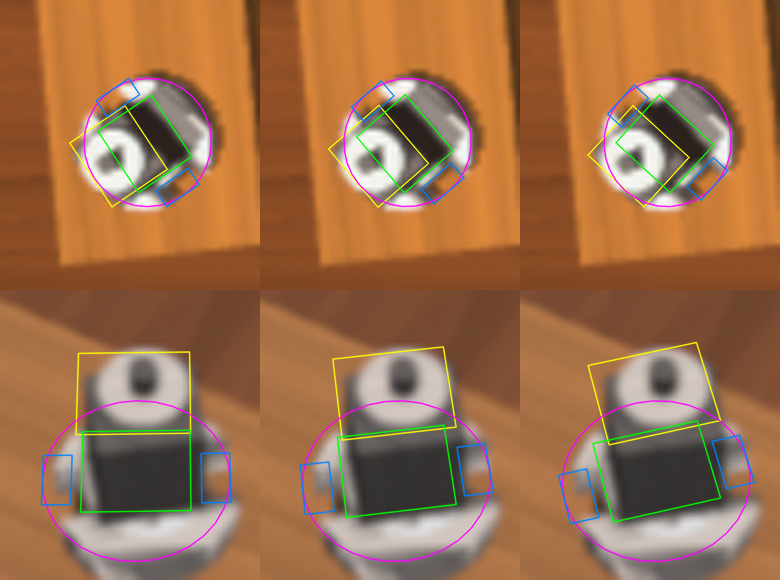

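The best arbor 3 yaw is about 0.73. Now for the motion helpers, the tray pose and the first plug, spindle 3 on the −y side.

```bash
cat >> h.py <<'E'
S=[(566.5,71.1,.53),(568.9,-28.7,.79),(571.2,-128.5,1.12)]
A=[(577.3,332,-.15),(487.8,322.6,-.40),(399,312.7,.73)]
def rot(psi,tilt=0): # tool down, closing axis y at heading psi, tilted about it
    y=np.array([np.cos(psi),np.sin(psi),0]);z=np.array([0,0,-1.])
    return (R.from_rotvec(tilt*y)*R.from_matrix(np.c_[np.cross(y,z),y,z])).as_rotvec()
def st(msg=""):
    s=arm.get_state()
    print(msg,"t%.1f"%s["t"],s["tool_pos"].round(1),"F",np.round(s["contact_force"],1),"open %.1f grip %.1f"%(s["opening"],s["grip_force"]),flush=True);return s
def snap(n,name):
    im=np.ascontiguousarray(arm.camera(n)[:,:,::-1]);cv2.imwrite(f"pics/{name}.png",im);return im
def center(psi,kmax=6):
    """null sideways force along the closing axis; returns xy"""
    u=np.array([np.cos(psi),np.sin(psi),0])
    for _ in range(kmax):
        s=arm.get_state();f=np.dot(s["contact_force"],u)
        if abs(f)<3: break
        arm.movel(s["tool_pos"]+u*np.clip(f*.03,-.8,.8),feed=20)
    return arm.get_state()["tool_pos"]
T0=np.array([[427,230],[506,218],[523,311],[448,326]],float)
def tray(im):
    """tray centre and yaw: template tracked from the first picture"""
    ref=cv2.imread("pics/top0.png",0);g=cv2.cvtColor(im,cv2.COLOR_BGR2GRAY)
    x0,y0,x1,y1=418,208,534,336;t=ref[y0:y1,x0:x1]
    m=cv2.matchTemplate(g[y0-40:y1+40,x0-40:x1+40],t,cv2.TM_CCOEFF_NORMED);_,v,_,l=cv2.minMaxLoc(m)
    W=np.float32([[1,0,x0-40+l[0]],[0,1,y0-40+l[1]]])
    try: c,W=cv2.findTransformECC(t,g,W,cv2.MOTION_EUCLIDEAN,(3,100,1e-5),None,5)
    except cv2.error: c=-1
    q=(T0-[x0,y0])@W[:,:2].T+W[:,2]
    P=np.array([unproj("top",p,75) for p in q]);u=P[0]+P[1]-P[2]-P[3]
    w=P[0]+P[3]-P[1]-P[2]
    print("tray score %.2f ecc %.2f"%(v,c),"len",np.linalg.norm(u)/2,np.linalg.norm(w)/2,"c",P.mean(0).round(1),"yaw",np.arctan2(u[1],u[0]).round(3))
    return P.mean(0),np.arctan2(u[1],u[0])
E
python3 - <<'E'
from h import *
c,w=tray(cv2.imread("pics/top0.png"))
for tilt in(-.5,.5):
  for k in(0,np.pi):
    for b in(-65,0,65):
      for z in (110,270):
        p=local(c,w,[b,0,z])[0];q=arm.ik(p,rot(w+k,tilt));print(tilt,k,b,z,None if q is None else q.round(2))
x,y,a=S[2];psi=a-np.pi/2
arm.grip(50,50)
st();arm.reach([300,-450,280],rot(psi));arm.reach([x,y,280],rot(psi))
st("above")
arm.movel([x,y,160],feed=200);arm.movel([x,y,114],feed=80,force_limit=10);st("down")
arm.grip(15,50);st("closed")
print(center(psi));st("centred")
E
```

```text
tray score 1.00 ecc 1.00 len 198.80745846237645 163.1966688418855 c [ 510.  -319.7] yaw 0.191
-0.5 0 -65 110 [ 0.51  0.35 -0.19  2.14  0.95  0.61 -0.26]
-0.5 0 -65 270 [ 0.62  0.11 -0.3   2.    0.62  0.87  0.16]
-0.5 0 0 110 [ 0.43  0.42 -0.18  2.01  0.9   0.68 -0.25]
-0.5 0 0 270 [ 0.54  0.21 -0.3   1.88  0.65  0.94  0.08]
-0.5 0 65 110 [ 0.37  0.51 -0.18  1.87  0.86  0.75 -0.23]
-0.5 0 65 270 [ 0.47  0.32 -0.3   1.74  0.67  1.    0.04]
-0.5 3.141592653589793 -65 110 [ 0.62  0.67  0.19  1.59 -0.4   1.35 -1.98]
-0.5 3.141592653589793 -65 270 [ 0.6   0.51  0.21  1.46 -0.37  1.62 -2.07]
-0.5 3.141592653589793 0 110 [ 0.56  0.73  0.17  1.47 -0.42  1.38 -2.06]
-0.5 3.141592653589793 0 270 [ 0.55  0.58  0.2   1.35 -0.4   1.64 -2.16]
-0.5 3.141592653589793 65 110 [ 0.51  0.8   0.16  1.34 -0.45  1.42 -2.14]
-0.5 3.141592653589793 65 270 [ 0.5   0.66  0.19  1.21 -0.43  1.67 -2.24]
0.5 0 -65 110 [ 1.03  0.7  -0.41  1.57 -0.06  1.3   0.88]
0.5 0 -65 270 [ 1.04  0.54 -0.43  1.44 -0.12  1.57  0.84]
0.5 0 0 110 [ 0.95  0.77 -0.43  1.46 -0.06  1.33  0.79]
0.5 0 0 270 [ 0.96  0.61 -0.45  1.33 -0.11
[... 268 characters left out ...]
 -2.76]
0.5 3.141592653589793 0 110 [-0.54  0.71  1.08  2.04 -0.42  0.47 -2.26]
0.5 3.141592653589793 0 270 [-0.62  0.35  1.1   1.91  0.14  0.78 -2.63]
0.5 3.141592653589793 65 110 [-0.54  0.81  1.08  1.9  -0.48  0.57 -2.29]
0.5 3.141592653589793 65 270 [-0.58  0.5   1.09  1.77 -0.04  0.83 -2.54]
 t0.9 [ 253.  -571.5  219.4] F [-1.1  0.1  0. ] open 50.0 grip 0.0
above t3.1 [ 570.8 -130.   279.8] F [-0.3 -0.2 -1.1] open 50.1 grip 0.0
down t4.6 [ 571.4 -128.4  114.1] F [ 0.2 -0.2  0.1] open 49.9 grip 0.0
closed t5.1 [ 571.3 -128.5  114.2] F [-0.7 -0.7  2.3] open 22.0 grip 49.1
[ 571.25864897 -128.53540688  114.1611666 ]
centred t5.1 [ 571.3 -128.5  114.2] F [-0.7 -0.7  2.3] open 22.0 grip 49.1
```

```bash
cat >> h.py <<'E'
def pull(i):
    x,y,a=S[i];psi=a-np.pi/2;p=arm.get_state()["tool_pos"]
    arm.movel([p[0],p[1],126],feed=25);st("pulled")
    arm.movel([p[0],p[1],275],feed=150)
def drop(c,w,bay):
    t=-.45;g=local(c,w,[bay,-8,0])[0]
    arm.movel([g[0],g[1],275],rot(w,t),feed=180)
    arm.movel([g[0],g[1],125],feed=180);hit=arm.movel([g[0],g[1],101],feed=50,force_limit=8);st(f"low {hit}")
    arm.grip(44);arm.dwell(.2)
    arm.movel([g[0],g[1],275],feed=200);st("dropped")
def grab(i):
    x,y,a=S[i];psi=a-np.pi/2
    arm.grip(50,50);arm.reach([x,y,280],rot(psi))
    arm.movel([x,y,150],feed=200);h=arm.movel([x,y,114],feed=80,force_limit=10)
    arm.grip(15,50);st(f"closed {h}");center(psi);st("centred")
E
python3 - <<'E'
from h import *
pull(2);c,w=tray(snap("top","top1"))
c,w=np.array([510.,-319.7]),.191
st();drop(c,w,-65)
x,y,a=A[0];arm.reach([400,150,300],rot(a+np.pi/2));arm.reach([x,y,280],rot(a+np.pi/2));st("above arbor")
tray(snap("top","top2"));snap("side","side2")
a=cv2.imread("pics/top2.png")[200:350,250:550];b=cv2.imread("pics/side2.png")[80:380,200:500]
cv2.imwrite("pics/v1.png",np.hstack([cv2.resize(a,(500,250)),cv2.resize(b,(250,250))]))
E
```

```text
pulled t5.8 [ 571.6 -128.5  126.6] F [-0.5 -0.3  4.7] open 22.1 grip 49.1
tray score 0.28 ecc 0.32 len 199.82534168205254 163.29131926920294 c [ 584.6 -265.1] yaw 0.178
 t7.0 [ 570.8 -128.5  274. ] F [-0.6 -0.3 -1.3] open 22.0 grip 49.1
low False t10.1 [ 447.8 -339.8  100.9] F [-0.  -0.7 -0.9] open 22.2 grip 49.1
dropped t11.8 [ 447.2 -339.7  273.7] F [-0.7  0.6 -0.2] open 43.8 grip 0.0
above arbor t14.7 [577.1 331.4 280.4] F [-0.3  0.1  0. ] open 43.8 grip 0.0
tray score 0.93 ecc 0.93 len 198.80653060259482 163.19424127788588 c [ 509.9 -319.6] yaw 0.191
```

View pics/v1.png

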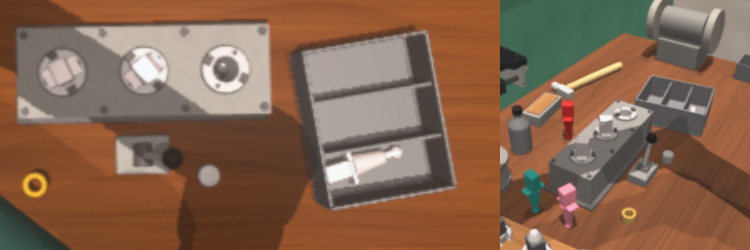

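The plug lies flat in the nearest bay, spindle 3's bore is open, and the tray hasn't moved. Next I'll take arbor 1 to spindle 3.

```bash
cat >> h.py <<'E'
def pick(j,k):
    x,y,a=A[j];psi=a+k*np.pi/2
    arm.grip(50,50);arm.reach([x,y,280],rot(psi));arm.movel([x,y,150],feed=200)
    h=arm.movel([x,y,103],feed=60,force_limit=8);arm.dwell(.2);st(f"at arbor {h}")
    arm.grip(15,50);st("closed");arm.movel([x,y,110],feed=60)
    arm.movel([x,y,265],feed=200);st("lifted")
def seat(i):
    x,y,a=S[i];psi=a-np.pi/2
    arm.movel([x,y,265],rot(psi),feed=180)
    arm.movel([x,y,205],feed=200);arm.dwell(.3);F0=st("over")["contact_force"]
    arm.movel([x,y,168],feed=120,force_limit=15)
    p=np.array([x,y]);z=arm.get_state()["tool_pos"][2]
    for n in range(40):
        z-=2 if z>134 else 1
        arm.movel([p[0],p[1],z],feed=30,force_limit=30)
        s=arm.get_state();f=s["contact_force"]-F0
        if np.hypot(*f[:2])>2: p=p+np.clip(f[:2]*.05,-.6,.6)
        if f[2]>20: break
        if z<=122: break
    st(f"end {n} shift {p-[x,y]} f {f.round(1)} tq {s['wrist_torque'].round(2)}")
E
python3 - <<'E'
from h import *
pick(0,1);seat(2)
E
```

```text
at arbor False t17.3 [577.4 332.1 103.3] F [ 0.2 -0.1  0.2] open 50.0 grip 0.0
closed t17.8 [577.3 332.  103. ] F [-0.9 -0.2  0.4] open 25.3 grip 50.0
lifted t19.0 [577.1 331.5 263.7] F [-0.3  0.5 -4.3] open 25.7 grip 50.0
over t22.5 [ 571.6 -128.6  205.9] F [ 0.5 -0.7 -3.5] open 25.9 grip 50.0
end 28 shift [-1.95316535 -2.34033371] f [-12.7  -1.8  30.4] tq [-0.46  3.04 -0.  ] t30.2 [ 570.4 -130.5  122.9] F [-12.3  -2.5  27. ] open 25.6 grip 50.0
```

Run:
```python
from h import *
p=arm.get_state()["tool_pos"]
arm.grip(44);arm.dwell(.3);st("released");arm.movel([p[0],p[1],265],feed=200)
arm.reach([400,150,275],rot(S[1][2]-np.pi/2));a=snap("top","top3");b=snap("side","side3");tray(a)
def crop(n,im,P,s=8):
    c=proj(n,[P])[0].astype(int);return cv2.resize(im[c[1]-30:c[1]+30,c[0]-30:c[0]+30],None,fx=6,fy=6,interpolation=cv2.INTER_CUBIC)
P=(571.2,-128.5,105);cv2.imwrite("pics/v2.png",np.hstack([crop("top",a,P),crop("side",b,P)]))
```

```text
released t31.0 [ 569.9 -130.8  121.1] F [-0.3 -0.4  0.2] open 44.2 grip 0.0
tray score 0.94 ecc 0.95 len 198.8077801644508 163.19384242951682 c [ 509.9 -319.6] yaw 0.19
```

View pics/v2.png

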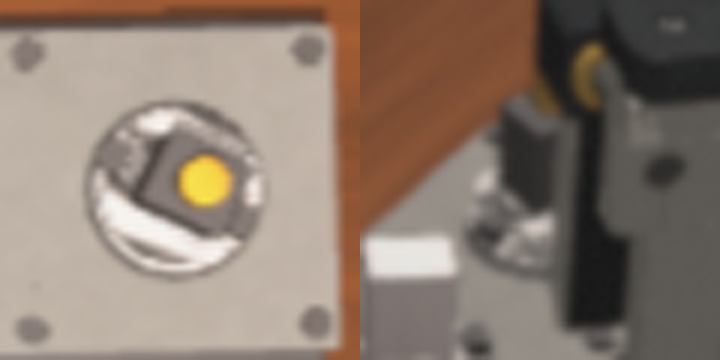

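Arbor 1 is seated, with the flange sitting on the nose and the dogs in the slots. Now spindle 2 with arbor 2.

Run:
```python
from h import *
grab(1);pull(1);arm.movel([420,150,275],feed=250)
c,w=tray(snap("top","top4"));drop(c,w,0)
arm.reach([400,150,300],rot(A[1][2]+np.pi/2));tray(snap("top","top5"))
pick(1,1);seat(1)
```

```text
closed False t36.5 [569.  -28.7 114.2] F [-0.3 -0.9  3.5] open 22.7 grip 47.5
centred t36.5 [569.  -28.7 114.2] F [-0.3 -0.9  3.5] open 22.7 grip 47.5
pulled t37.1 [569.9 -28.2 127.1] F [2.1 0.6 4.3] open 21.8 grip 50.0
tray score 0.94 ecc 0.95 len 198.80783511713182 163.19384033883327 c [ 509.9 -319.6] yaw 0.19
low False t43.9 [ 511.6 -327.3  100.9] F [-0.3 -0.  -1.8] open 21.9 grip 50.0
dropped t45.6 [ 511.  -327.4  273.8] F [ 0.5 -0.7 -0.1] open 44.0 grip 0.0
tray score 0.89 ecc 0.92 len 198.8489270114374 163.10994268506002 c [ 515.6 -304.6] yaw 0.193
at arbor False t50.6 [487.9 322.7 103.3] F [ 0.8 -0.8  0.4] open 50.3 grip 0.0
closed t51.1 [487.8 322.6 103. ] F [0.6 0.1 1. ] open 25.7 grip 50.0
lifted t52.3 [487.5 322.2 263.9] F [ 0.2  0.7 -3.2] open 25.8 grip 50.0
over t55.2 [569.3 -28.7 205.9] F [-0.5  0.1 -3.6] open 25.3 grip 50.0
end 28 shift [-1.44128881 -1.28010709] f [-12.3  -3.8  32.2] tq [-0.69  3.46  0.02] t62.9 [568.6 -29.5 123. ] F [-12.8  -3.7  28.6] open 26.0 grip 50.0
```

Arbor 2 reached home height. The tray got knocked about 16 mm, and my tracking followed it. I'll release, check, and do spindle 1.

Run:
```python
from h import *
p=arm.get_state()["tool_pos"]
arm.grip(44);arm.dwell(.3);st("released");arm.movel([p[0],p[1],265],feed=200)
grab(0);pull(0);arm.movel([420,150,275],feed=250)
im=snap("top","top6");c,w=tray(im)
cv2.imwrite("pics/v3.png",cv2.resize(im[200:350,255:545],(780,403),interpolation=cv2.INTER_CUBIC))
```

```text
released t63.7 [568.1 -29.8 121.2] F [-0.8  0.8  0.3] open 43.7 grip 0.0
closed False t67.4 [566.6  71.1 114.2] F [-0.9 -0.7  2.9] open 21.5 grip 49.7
centred t67.4 [566.6  71.1 114.2] F [-0.9 -0.7  2.9] open 21.5 grip 49.7
pulled t68.0 [567.4  71.4 126.9] F [1.3 1.6 5. ] open 21.7 grip 49.7
tray score 0.89 ecc 0.92 len 198.84898864626606 163.10998302604443 c [ 515.6 -304.6] yaw 0.193
```

View pics/v3.png

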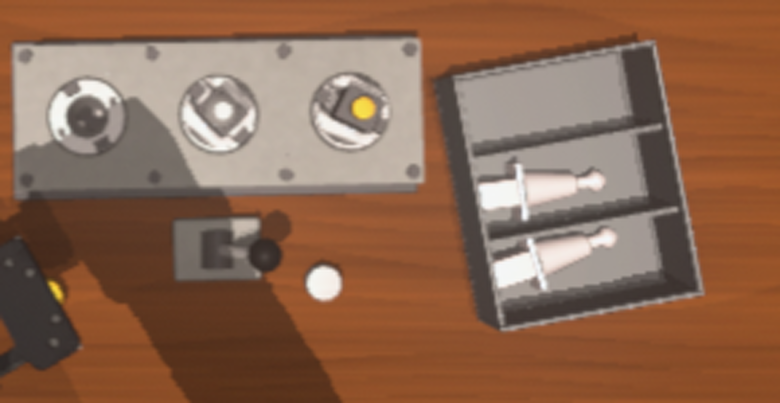

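Two plugs lie in the tray, arbors 1 and 2 are in, and the tray is tracked correctly. Next I'll drop the third plug and fit arbor 3.

Run:
```python
from h import *
drop((515.6,-304.6),.193,65)
arm.reach([400,150,300],rot(A[2][2]-np.pi/2));tray(snap("top","top7"))
pick(2,-1);seat(0)
p=arm.get_state()["tool_pos"]
if p[2]<126:
    arm.grip(44);arm.dwell(.3);st("released");arm.movel([p[0],p[1],265],feed=200)
    arm.reach([350,350,300],rot(0));a=snap("top","top8");b=snap("side","side8")
    cv2.imwrite("pics/v4.png",np.vstack([cv2.resize(a[205:345,255:545],(780,376)),cv2.resize(b[160:310,240:500],(390,224))[:, :].repeat(1,0) if 0 else np.hstack([cv2.resize(b[180:310,250:480],(390,220)),cv2.resize(a[270:320,310:400],(390,220))])]))
```

```text
low False t74.5 [ 581.  -299.9  100.9] F [-0.4 -0.1 -0.7] open 21.8 grip 49.7
dropped t76.2 [ 580.4 -299.9  273.5] F [ 0.7 -0.5 -0.4] open 43.9 grip 0.0
tray score 0.88 ecc 0.91 len 198.8456789231068 163.11075045380582 c [ 515.6 -304.5] yaw 0.194
at arbor False t81.0 [399.1 312.8 103.3] F [-0.5  0.5  0.7] open 50.1 grip 0.0
closed t81.5 [399.  312.8 103. ] F [0.  0.3 0.8] open 25.8 grip 50.0
lifted t82.7 [398.6 312.2 263.9] F [-0.8 -0.3 -3.8] open 25.7 grip 50.0
over t85.2 [566.9  71.1 205.9] F [-0.5  0.6 -3.6] open 25.6 grip 50.0
end 28 shift [-0.26261134 -0.06246822] f [-8.6 -2.1 31.1] tq [-0.42  2.33 -0.04] t92.9 [567.   71.3 123. ] F [-9.1 -1.5 27.5] open 25.3 grip 50.0
released t93.8 [566.7  71.1 121.3] F [-0.4 -0.1  0.4] open 44.0 grip 0.0
```

View pics/v4.png

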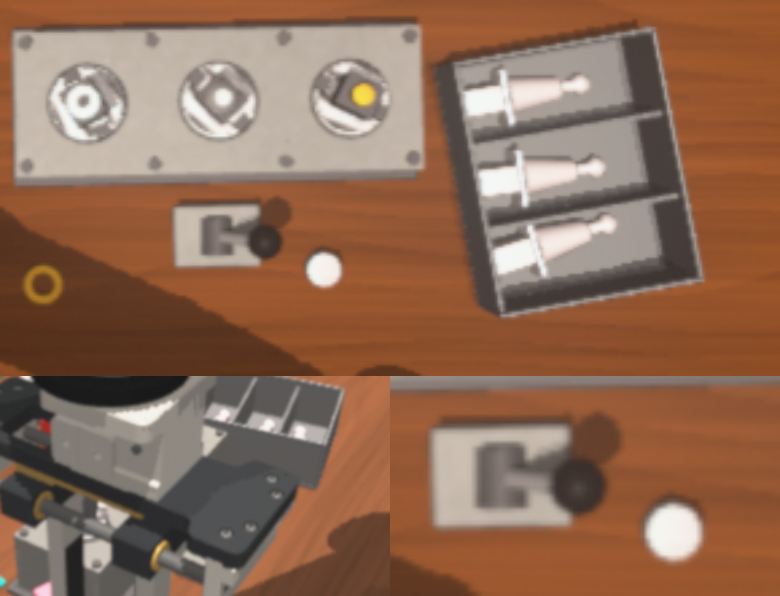

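All three arbors are home and the three plugs are in the tray. The lever is still open, with its ball at pixel (353.5,295) leaning −y, so I'll push it towards +y.

Run:
```python
from h import *
b=unproj("top",[353.4,295],92);print("ball",b)
u=np.array([-.021,1.0]);s0=b-u*36;e=b+u*66
arm.grip(0,20);arm.reach([s0[0],s0[1],250],rot(0));arm.movel([s0[0],s0[1],130],feed=200)
h=arm.movel([s0[0],s0[1],96],feed=60,force_limit=8);st(f"down {h}")
h=arm.movel([e[0],e[1],96],feed=60,force_limit=10);s=st(f"pushed {h}")
q=s["tool_pos"]-np.r_[u*10,0];arm.movel(q,feed=60);arm.movel([q[0],q[1],250],feed=200)
arm.reach([300,-350,300],rot(0));arm.dwell(.3);a=snap("top","top9");b=snap("side","side9")
cv2.imwrite("pics/v5.png",np.hstack([cv2.resize(a[200:350,250:550],(480,240)),cv2.resize(b[160:310,230:430],(320,240))]))
```

```text
ball [461.31063125 -64.0441619 ]
down False t100.0 [462.2 -99.9  96. ] F [ 0.1  0.3 -0.4] open 0.6 grip 0.0
pushed True t101.3 [460.2 -14.9  95.9] F [ 0.4 -6.9  4.6] open 0.2 grip 3.6
```

View pics/v5.png

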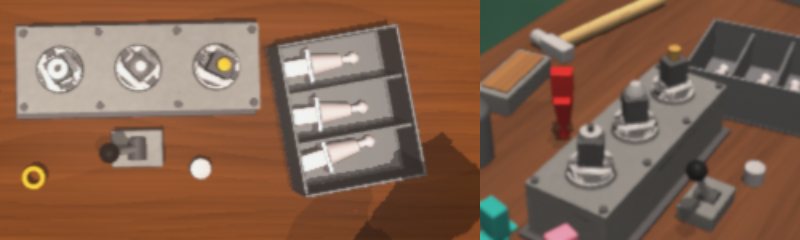

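The lever is over but its angle looks like about 0.9. I'll push once more to be sure it reaches the stop.

Run:
```python
from h import *
x=460.5
arm.reach([x,-35,250],rot(0));arm.movel([x,-35,130],feed=200);arm.movel([x,-35,96],feed=60,force_limit=8);st("down")
h=arm.movel([x-.5,0,96],feed=25,force_limit=20);s=st(f"pushed {h}")
q=s["tool_pos"]-[0,15,0];arm.movel(q,feed=60);arm.movel([q[0],q[1],250],feed=200)
arm.reach([300,-350,300],rot(0));arm.dwell(.3);a=snap("top","top10")
d=lambda f:cv2.HoughCircles(cv2.resize(cv2.imread(f,0)[280:310,300:370],None,fx=6,fy=6,interpolation=2),cv2.HOUGH_GRADIENT,1,40,param1=80,param2=15,minRadius=33,maxRadius=52)
for f in("pics/top0.png","pics/top9.png","pics/top10.png"):
    c=d(f);print(f,None if c is None else [(unproj("top",[300+v[0]/6,280+v[1]/6],92).round(1)) for v in c[0][:3]])
tray(a)
```

```text
down t107.1 [460.6 -34.8  96. ] F [-0.1  0.2  1.1] open 0.4 grip 0.0
pushed True t108.0 [460.2 -15.   95.9] F [ 1.  -6.7  2.4] open 0.6 grip 3.0
pics/top0.png None
pics/top9.png None
pics/top10.png None
tray score 0.86 ecc 0.88 len 198.8488990364155 163.1067914916512 c [ 515.6 -304.3] yaw 0.192
```

Run:
```python
from h import *
for f in("top0","top8","top9","top10"):
    g=cv2.imread(f"pics/{f}.png",0)[284:306,308:366]
    n,l,s,c=cv2.connectedComponentsWithStats(np.uint8(g<48))
    for k in range(1,n):
        if s[k][4]>40: print(f,s[k],unproj("top",c[k]+[308,284],92).round(1))
im=cv2.imread("pics/top10.png")
cv2.imwrite("pics/v6.png",cv2.resize(np.vstack([cv2.imread("pics/top0.png")[280:310,305:370],im[280:310,305:370]]),None,fx=9,fy=9,interpolation=cv2.INTER_CUBIC))
```

```text
(no output)
```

View pics/v6.png

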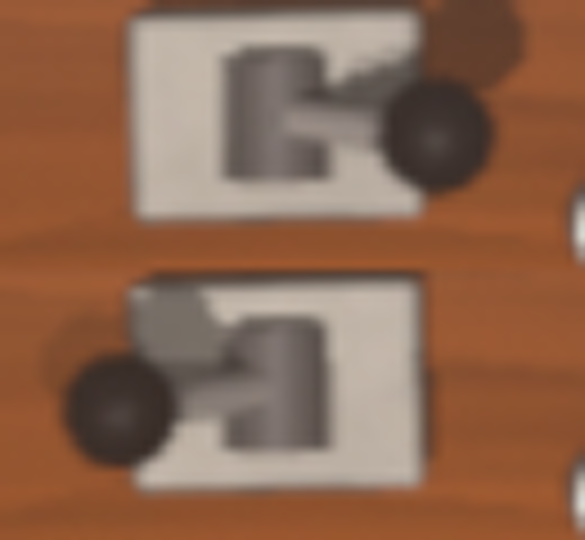

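```bash
python3 -c "
from h import *
print(arm.job_done());st()"
```

```text
the job is handed in; nothing more can be done
None
the job is handed in; nothing more can be done
```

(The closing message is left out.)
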